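# Switch on the bench fan

## Task

Switch on the small bench fan to clear the air over the workbench: flip the toggle on the fan's own base from leaning towards you over to the fan's side, so that it snaps over and stays there. Leave the lamp's switch beside it off.

Things in the scene. Friction and masses are not known exactly. Their poses are not given: they have to be found in the camera images.
- bench_fan: Bench fan fixed to the bench: a grey flat base, 180 (x) x 90 (y) x 35 mm high, with a square 92 mm black fan frame (blades and wire guard facing the robot) standing on its rear half; top at 124 mm. Fan front face at x = +34 mm. Origin: centre of the base's underside, at bench height; own x points from the toggle to the fan (away from the robot, turned by up to 0.3 rad), z up. Its toggle's pivot lies at x = -45, y = 0, z = +43 mm in this frame.
- fan_switch (a joint): The fan's steel bat toggle, rad: 0 = off, bat leaning 0.35 rad towards the robot (own -x); 0.70 = on, leaning 0.35 rad towards the fan (own +x). It turns about the own y axis. The bat reaches 44 mm from the pivot, is 9 mm thick at its root and 14 mm near the tip; the tip is 15 mm to -x (off) or +x (on) of the pivot and about 84 mm above the bench; 87 mm when upright. A spring snaps it to the nearer end; past 0.35 rad it goes over by itself. About 3 N at the tip moves it.
- bench_lamp: Bench lamp fixed to the bench beside the fan, on the left or the right: the same grey base and the same toggle in the same place, but with a round 80 mm lamp head (white lens facing the robot) in a bracket on its rear half; top at 122 mm. Origin and axes as for the fan.
- lamp_switch (a joint): The lamp's toggle, same build and values as the fan's: 0 = off, 0.70 = on. It starts off and must stay off.

How it is judged (in metres and radians):
At the end, for the whole second after the job is handed in: The fan's toggle rests on its on side (joint above 0.6 of 0.70 rad) and the lamp's toggle rests on its off side (below 0.1 rad) (value of joint fan_switch above 0.6 rad and value of joint lamp_switch below 0.1 rad); the robot touches nothing.
It fails at once if the lamp's toggle is flipped on (value of joint lamp_switch above 0.35 rad).
It also fails if it takes over 27 s, if anything falls off the work surface, if the arm or the gripper's body presses on something with over 40 N, if the wrist force passes 120 N, or if a joint passes its speed limit or range.

## Robot

A 6-joint arm with a two-finger parallel gripper is mounted at the origin on a cart in front of the work surface, level with it; the furniture and walls round the work are solid. World frame = base frame: x ahead of the robot, y to its left, z up, the work surface at z = 0. Lengths are in m, angles in degrees, forces in N, time in s.
With the tool pointing down it reaches from about 0.25 to 0.85 m from the base axis. Payload 12.5 kg.
Tool frame: the origin (TCP) lies at the centre of the arm's flange, where the gripper is bolted on; the fingertips stand 186 mm ahead of it and the grasp point (between the pads) lies 167 mm ahead of it (robot.tcp_to_tips is the z of the fingertips in the tool frame, in m); z points along the fingers, y is the direction in which the jaws open and shut (so a half turn about z gives the same grasp; the last joint's range is limited). The gripper opens to 93 mm and grips with 3 to 60 N. Pads are 15 mm wide; open, the fingers measure 128 mm over their backs; the gripper's body (75 mm by 188 mm) begins 65 mm behind the grasp point.
Start: joints at [-71.138, 20.094, 94.641, -0, 65.266, -4.847], TCP at [0.221, -0.504, 0.405] pointing down, gripper open.
Joint ranges: [-157.81, 157.81], [-45, 120.19], [0.68, 151.7], [-89.99, 269.99], [4.06, 180], [-164.3, 164.3]. Speed limits (degrees/s): [127.2, 127.2, 159.86, 180, 180, 180].

## Interface

Orientations are given as [roll, pitch, yaw] about the fixed x, y, z axes, in that order (R = Rz(yaw) Ry(pitch) Rx(roll)).
In Python, from plant import robot gives the robot as it stands.
- The arm moves only by the tool servo_tool, never from a script. Its argument "commands" is a list of rows, each an object with "translation": the shift along the tool's x, y, z in m, a list of three; "yaw": the turn about the tool's z in rad. A call has 1 to 5 rows; each row shifts and turns the commanded pose from where the row before left it, along the tool's axes as they then stand; what a row does not reach is not made up. A row lasts 1/12 s, in which the tool goes at most 41.7 mm and 7.16 degrees, less where a joint would pass 70% of its speed; a pose out of reach is approached as far as the arm can. A call with a gripper value outside its range is refused whole. "fingers" is the closure, from -1 (fully open) to 1 (shut), so that 0 is half open, set as the call begins (left out, the last holds). The fingers move at their own pace and stop on an object; "force" is the grip in N (left out, the last holds). Time passes only in rows, so rows that do not move let the fingers close. It gives the time, the measured TCP pose, the force and the opening at its end, in the units of the state.
- robot.observe(): the state, without advancing time (a new reading comes with each control period).
- robot.camera(name): name is "scene" or "top" or "wrist"; returns a dict with "pixels" (400x640x3 uint8, red, green, blue), "z_map" (400x640 float32, m along the optical axis (not along the pixel's ray), 0 where there is no reading), "camera_matrix" (3x3 intrinsics, pixels), "rvec" (rotation vector, rad) and "tvec" (3), from world to camera coordinates, as OpenCV has them. Camera axes: x right, y down, z forward; pixel columns grow to the right and rows downward; lengths in m; the calibration is good to about 2 mm. A picture is of the moment at which its call begins.
- robot.sign_off(): hands the job in, once; it reports no verdict.
The state is a dict: "clock": time; "joint_positions": joint angles; "joint_vel": joint speeds; "joint_efforts": joint torques, N m; "position": TCP position; "eef_rot": TCP orientation; "force": force on the tool from outside, world axes, zero at the start; "moment": the same for the moment, N m; "width": finger opening in m.
Only numpy, scipy, OpenCV 4.12 (cv2) and the standard library are available. Lean on these libraries where they do the work, as an engineer would, in place of code of your own. Each camera call takes 0.05 s, during which the arm holds its last target. There are 200 camera calls.

## Working session

There is one attempt and no reset: what is moved stays moved. The work goes in short steps, Python scripts to look and compute and a tool call to move; the robot and the scene stay as the last step left them, time stands still between calls to the robot, and variables do not carry over. Pictures are saved under pics/ and viewed, about 8 in all and at most 12, crops included, and the job is handed in when it is done.

Besides the shell and the picture viewer there is one more tool, called after "Request:" as name([rows], argument=value, ...), one row to a line, values as JSON. servo_tool: Moves the arm, as the interface text tells. Its arguments: {"type":"object","properties":{"commands":{"type":"array","items":{"type":"object","properties":{"translation":{"type":"array","items":{"type":"number"}},"yaw":{"type":"number"}}}},"fingers":{"type":"number"},"force":{"type":"number"}},"required":["commands"]}

```bash
mkdir -p pics; cat > h.py <<'E'
import numpy as np, cv2
from plant import robot
def cam(n):
    c=robot.camera(n); R=cv2.Rodrigues(np.array(c['rvec'],float))[0]; t=np.array(c['tvec'],float).ravel()
    z=c['z_map']; K=c['camera_matrix']; v,u=np.mgrid[:400,:640]
    P=np.stack([(u-K[0,2])/K[0,0]*z,(v-K[1,2])/K[1,1]*z,z],-1)
    W=(P-t)@R; W[z==0]=np.nan
    return c['pixels'],W
E
python3 - <<'E'
from h import *
a,W=cam('scene'); b,W2=cam('top')
np.savez('s.npz',a=a,W=W,b=b,W2=W2)
cv2.imwrite('pics/1.png',np.vstack([a,b])[:,:,::-1][::1])
im=cv2.resize(np.vstack([a,b]),(480,600)); cv2.imwrite('pics/1.png',im[:,:,::-1]) 
print(robot.observe())
E
```

```text
{'clock': 0.1, 'joint_positions': array([-7.11373306e+01,  2.01221978e+01,  9.46727489e+01,  2.27190050e-03,
        6.52671806e+01, -4.84811717e+00]), 'joint_vel': array([-0.0379694 , -0.08385309, -0.10131964,  0.07011401,  0.03737539,
        0.00407056]), 'joint_efforts': array([ 8.44103160e-04, -4.98024309e+01, -2.85702950e+01,  7.00446800e-02,
        2.39862688e-02, -4.55533689e-05]), 'position': array([ 0.22114771, -0.50345648,  0.40424965]), 'eef_rot': array([-1.79938269e+02, -7.30574809e-03,  2.37098310e+01]), 'force': array([0.09887293, 0.13163237, 0.00067639]), 'moment': array([-0.04314448,  0.01895424,  0.00224096]), 'width': 0.09298814744639682}
```

View pics/1.png

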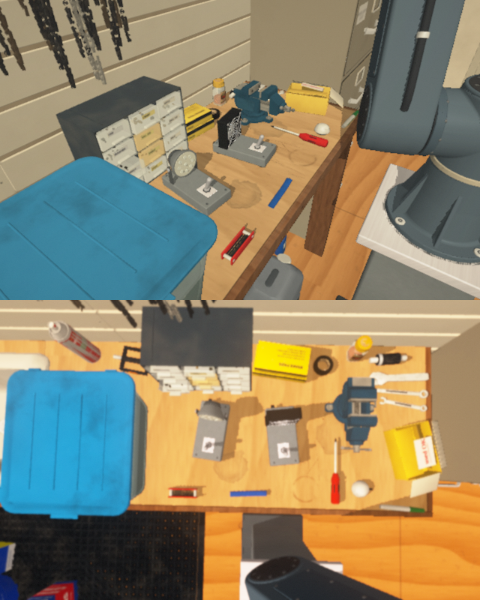

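The top view (lower half) shows the lamp at about (210,430) and the black fan at about (285,435), with the toggles on the robot side of each. The lamp is on the left. A crop of the fan and lamp comes next.

```bash
python3 - <<'E'
import numpy as np,cv2
d=np.load('s.npz');b=d['b'];W=d['W2']
cv2.imwrite('pics/2.png',cv2.resize(b[120:240,240:420],(780,520),interpolation=cv2.INTER_CUBIC)[:,:,::-1])
# base tops z 0.028..0.042 
m=((W[...,2]>.028)&(W[...,2]<.042)).astype(np.uint8)
m[:120]=0;m[240:]=0;m[:,:240]=0;m[:,420:]=0
n,l,s,c=cv2.connectedComponentsWithStats(m)
for i in range(1,n):
    if s[i,4]>60:
        p=W[l==i][:,:2]; r=cv2.minAreaRect((p*1000).astype(np.float32)); print(s[i],r,np.round(cv2.boxPoints(r)).tolist(), p.mean(0))
for lo,hi in((0.06,.095),(.1,.13)):
    m=((W[...,2]>lo)&(W[...,2]<hi)).astype(np.uint8);m[:120]=0;m[240:]=0;m[:,:240]=0;m[:,420:]=0
    n,l,s,c=cv2.connectedComponentsWithStats(m)
    for i in range(1,n):
        if s[i,4]>3: p=W[l==i];r=cv2.minAreaRect((p[:,:2]*1000).astype(np.float32)); print(lo,s[i],p.mean(0),p[:,2].max(),r)
E
```

```text
[ 256  138   50   78 2170] ((554.4332275390625, 257.66754150390625), (90.1864242553711, 179.72573852539062), 82.25263214111328) [[459.0, 225.0], [637.0, 201.0], [650.0, 290.0], [471.0, 314.0]] [0.5345538  0.25682949]
[354 142  38  12 104] ((628.1575317382812, 48.57460403442383), (18.013294219970703, 89.3763427734375), 15.949080467224121) [[607.0, 89.0], [632.0, 3.0], [649.0, 8.0], [625.0, 94.0]] [0.62761114 0.04951522]
[ 353  155   46   67 2043] ((529.8341064453125, 37.84278869628906), (154.08731079101562, 94.38948822021484), 6.124655723571777) [[448.0, 77.0], [458.0, -17.0], [611.0, -1.0], [601.0, 93.0]] [0.51597771 0.03548618]
0.06 [240 120  13   8  67] [0.66308326 0.33264069 0.07839976] 0.0949224272295798 ((662.497314453125, 333.8104553222656), (10.145359992980957, 28.985225677490234), 20.866378784179688)
0.06 [263 137  40  24 151] [0.59438131 0.23675963 0.08341232] 0.09498055325645859 ((592.3585205078125, 245.13076782226562), (53.056461334228516, 73.89228820800781), 36.727176666259766)
0.06 [260 145   5   8  26] [0.60424537 0.29396403 0.0836986 ] 0.09068491559859772 ((603.9469604
[... 856 characters left out ...]
40] [0.49916241 0.26412843 0.07894692] 0.08567601773252194 ((500.0761413574219, 264.4404296875), (11.288536071777344, 17.80691146850586), 73.53433990478516)
0.06 [377 201   7   8  40] [0.48711168 0.03209497 0.07949614] 0.08710320863922685 ((486.8641052246094, 31.74742889404297), (11.167530059814453, 15.974305152893066), 88.88279724121094)
0.1 [264 134  32  25 474] [0.60167528 0.24973406 0.11030897] 0.12262097252291301 ((607.8953247070312, 249.3696746826172), (67.98997497558594, 48.663082122802734), 80.85400390625)
0.1 [355 143  48  21 794] [0.59082972 0.0426734  0.12278479] 0.12936956270537237 ((591.4845581054688, 42.12526321411133), (34.692081451416016, 99.0068130493164), 6.334323883056641)
```

View pics/2.png

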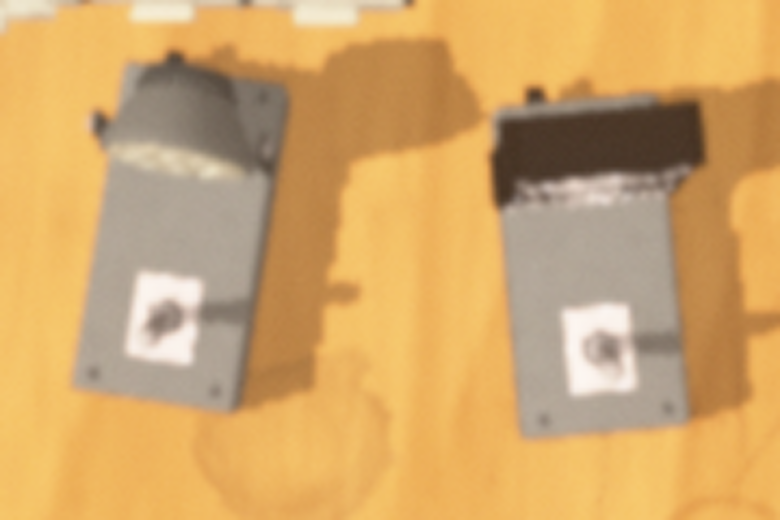

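The fan's yaw is about +6° and its pivot is at about (0.4995, 0.035). The bat tip is at about (0.486, 0.032), leaning towards the robot. The lamp is about 0.23 m to the left. The plan is to close the fingers, turn tool x onto the fan's x, come down behind the bat and push.

Request:
servo_tool([
  {"translation": [0,0,0],"yaw": 0.103},
  {"translation": [0,0,0],"yaw": 0.103},
  {"translation": [0,0,0],"yaw": 0.103},
  {"translation": [0.017,-0.034,0],"yaw": 0},
  {"translation": [0.017,-0.034,0],"yaw": 0},
], fingers=1, force=20)

```text
clock: 0.52
position: [0.2476, -0.4321, 0.404]
eef_rot: [-180.0, 0.0, 5.8]
force: [0.5, 0.7, -0.4]
width: 0.0645
```

Request:
servo_tool([
  {"translation": [0.017,-0.034,0],"yaw": 0},
  {"translation": [0.017,-0.034,0],"yaw": 0},
  {"translation": [0.017,-0.034,0],"yaw": 0},
  {"translation": [0.017,-0.034,0],"yaw": 0},
  {"translation": [0.017,-0.034,0],"yaw": 0},
])

```text
clock: 0.93
position: [0.3147, -0.2526, 0.4046]
eef_rot: [-180.0, 0.0, 6.0]
force: [0.8, 0.2, -0.0]
width: 0.0311
```

Request:
servo_tool([
  {"translation": [0.017,-0.034,0],"yaw": 0},
  {"translation": [0.017,-0.034,0],"yaw": 0},
  {"translation": [0.017,-0.034,0],"yaw": 0},
  {"translation": [0.017,-0.034,0],"yaw": 0},
  {"translation": [0,0,0],"yaw": 0},
])

```text
clock: 1.35
position: [0.369, -0.1075, 0.4047]
eef_rot: [-179.9, -0.0, 6.3]
force: [0.1, 0.3, -0.2]
width: 0.0009
```

Request:
servo_tool([
  {"translation": [0.0175,-0.032,0],"yaw": 0},
  {"translation": [0.0175,-0.032,0],"yaw": 0},
  {"translation": [0.0175,-0.032,0],"yaw": 0},
  {"translation": [0.0175,-0.032,0],"yaw": 0},
  {"translation": [0,0,0.02],"yaw": 0},
])

```text
clock: 1.77
position: [0.4263, 0.0262, 0.3869]
eef_rot: [180.0, -0.3, 6.2]
force: [0.9, -0.4, -0.2]
width: 0.0002
```

Request:
servo_tool([
  {"translation": [0,0,0.03],"yaw": 0},
  {"translation": [0,0,0.03],"yaw": 0},
  {"translation": [0,0,0.03],"yaw": 0},
  {"translation": [0,0,0.02],"yaw": 0},
  {"translation": [0,0,0],"yaw": 0},
])

```text
clock: 2.18
position: [0.4232, 0.0223, 0.2716]
eef_rot: [-179.9, 0.4, 6.0]
force: [-1.0, -0.3, -0.9]
width: 0.0005
```

```bash
python3 - <<'E'
from h import *
a,W=cam('wrist'); s,Ws=cam('scene')
np.savez('w.npz',a=a,W=W,s=s,Ws=Ws)
cv2.imwrite('pics/3.png',np.vstack([cv2.resize(a,(480,300)),cv2.resize(s[130:260,230:438],(480,300))])[:,:,::-1])
o=robot.observe();print(o['position'],o['eef_rot'],o['clock'])
m=(W[...,2]>.062)&(W[...,2]<.092)&(abs(W[...,0]-.487)<.03)&(abs(W[...,1]-.032)<.03)
p=W[m];v,u=np.nonzero(m)
if len(p): print(len(p),p.min(0),p.max(0),p.mean(0),p[p[:,2]>.078].mean(0),u.mean(),v.mean())
E
```

```text
[0.4243876  0.02227029 0.27486994] [-1.79989530e+02  7.27917083e-02  5.99052248e+00] 2.2833
795 [0.47982669 0.02539238 0.06200597] [0.49789839 0.03844693 0.08641148] [0.48908382 0.03191553 0.07944941] [0.48704897 0.0317463  0.08272969] 312.3647798742138 124.63899371069182
```

View pics/3.png

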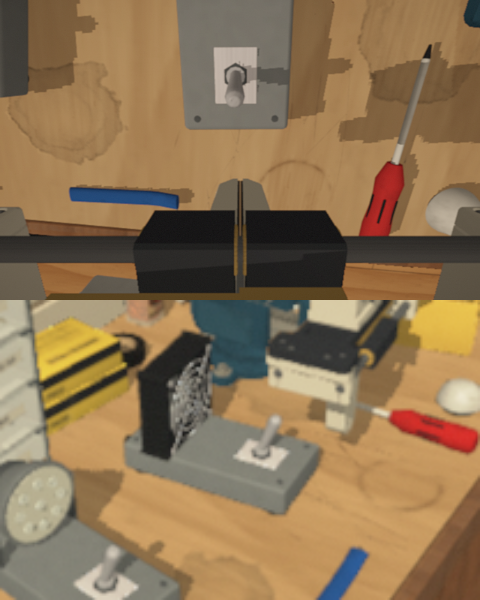

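The wrist view shows the bat at (234,85), almost straight ahead of the closed fingers at (240,195). The scene view confirms the fan toggle leans towards the robot. Next I descend and push.

Request:
servo_tool([
  {"translation": [0,-0.003,0.012],"yaw": 0},
  {"translation": [0,0,0.011],"yaw": 0},
  {"translation": [0.015,0,0],"yaw": 0},
  {"translation": [0.015,0,0],"yaw": 0},
  {"translation": [0,0,0],"yaw": 0},
])

```text
clock: 2.7
position: [0.4562, 0.0286, 0.2536]
eef_rot: [180.0, -0.3, 6.0]
force: [-0.3, -0.4, 1.1]
width: 0.0006
```

Request:
servo_tool([
  {"translation": [0.008,0,0],"yaw": 0},
  {"translation": [0.007,0,0],"yaw": 0},
  {"translation": [0.007,0,0],"yaw": 0},
  {"translation": [0.007,0,0],"yaw": 0},
  {"translation": [0,0,0],"yaw": 0},
])

```text
clock: 3.12
position: [0.4838, 0.0318, 0.252]
eef_rot: [180.0, -0.1, 6.0]
force: [-0.7, -0.8, 1.0]
width: 0.0002
```

Request:
servo_tool([
  {"translation": [0.005,0,0],"yaw": 0},
  {"translation": [0.005,0,0],"yaw": 0},
  {"translation": [0.003,0,0],"yaw": 0},
  {"translation": [0,0,0],"yaw": 0},
])

```text
clock: 3.45
position: [0.4946, 0.0329, 0.2512]
eef_rot: [-180.0, 0.4, 6.0]
force: [-12.1, -3.3, 7.8]
width: 0.0009
```

```bash
python3 - <<'E'
from h import *
s,Ws=cam('scene')
cv2.imwrite('pics/4.png',cv2.resize(s[150:240,260:404],(640,400))[:,:,::-1])
o=robot.observe();print(o['position'],o['force'])
E
```

```text
[0.49446393 0.03295676 0.25117468] [-11.32742504  -2.83283278   6.85176176]
```

View pics/4.png

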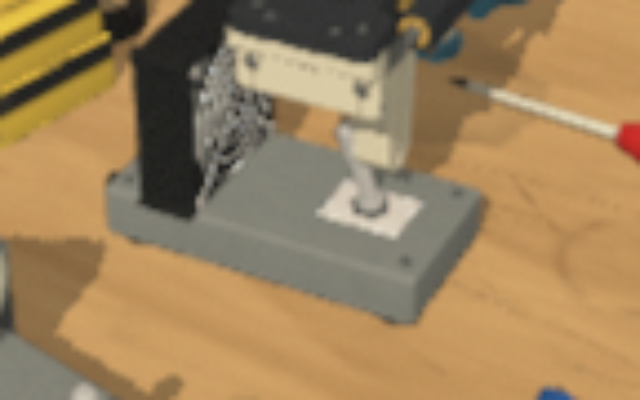

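The bat at (360,165) now leans towards the fan and is past centre. The contact force of about 12 N suggests it is against its stop. I back straight off and lift.

Request:
servo_tool([
  {"translation": [-0.01,0,0],"yaw": 0},
  {"translation": [-0.02,0,0],"yaw": 0},
  {"translation": [-0.03,0,0],"yaw": 0},
  {"translation": [-0.02,0,-0.02],"yaw": 0},
  {"translation": [0,0,-0.03],"yaw": 0},
])

```text
clock: 3.92
position: [0.4125, 0.0246, 0.3]
eef_rot: [-179.9, 0.4, 6.0]
force: [1.7, -1.1, -0.0]
width: 0.0007
```

Request:
servo_tool([
  {"translation": [0,0,-0.03],"yaw": 0},
  {"translation": [0,0,-0.02],"yaw": 0},
  {"translation": [0,0,0],"yaw": 0},
  {"translation": [0,0,0],"yaw": 0},
  {"translation": [0,0,0],"yaw": 0},
])

```text
clock: 4.33
position: [0.4159, 0.0247, 0.351]
eef_rot: [-180.0, 0.0, 6.0]
force: [0.2, -0.2, -0.2]
width: 0.0003
```

```bash
python3 - <<'E'
from h import *
s,Ws=cam('scene'); a,W=cam('wrist')
cv2.imwrite('pics/5.png',np.vstack([cv2.resize(a,(480,300)),cv2.resize(s[130:260,230:438],(480,300))])[:,:,::-1])
o=robot.observe();print(o['position'],o['force'],o['joint_vel'].round(2),o['clock'])
for x,y in((.5,.035),(.505,.264)):
    m=(W[...,2]>.076)&(W[...,2]<.095)&(abs(W[...,0]-x)<.03)&(abs(W[...,1]-y)<.03)
    m2=(Ws[...,2]>.076)&(Ws[...,2]<.095)&(abs(Ws[...,0]-x)<.03)&(abs(Ws[...,1]-y)<.03)
    print(m.sum(),W[m].mean(0),m2.sum(),Ws[m2].mean(0))
E
```

```text
[0.41583231 0.02473167 0.35061122] [ 0.65630579 -0.27059734 -0.64530839] [ 0.    0.06 -0.06  0.09  0.13 -0.09] 4.4333
330 [0.5113729  0.03448246 0.08230557] 29 [0.51000239 0.03830309 0.08102159]
0 [nan nan nan] 38 [0.49529125 0.27017362 0.08156894]<stdin>:8: RuntimeWarning: Mean of empty slice.
  ret = um.true_divide(
```

View pics/5.png

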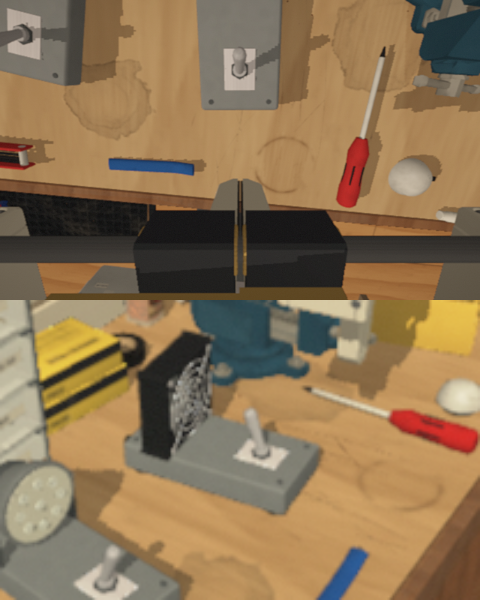

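The fan's bat at (255,430) now leans towards the fan, with its upper part moved from x = 0.487 to 0.511, the full travel. The lamp's bat at (110,560) still leans towards the robot, and the arm is clear.

```bash
python3 -c "
from plant import robot
print(robot.sign_off())"
```

```text
the job is handed in; nothing more can be done
None
```

The fan's toggle is switched on and the lamp's toggle is still off. I pushed the fan's bat over with the closed fingers, backed off, lifted clear and handed the job in at about 4.4 s.

- **Fan toggle:** the upper part of the bat moved from x = 0.487 to 0.511 m. That is about the full travel, and it stayed there after the fingers withdrew.
- **Lamp toggle:** in the last scene picture it still leans towards the robot. The wrist camera gave no depth reading for it, so this rests on the scene camera alone.
- **Forces:** the highest reading while pushing was about 12 N along x. After the lift it read under 1 N, with nothing touching.

No other check failed or disagreed. The sign-off reports no verdict.

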